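# Lay the bracelet case on the counter pad

## Robot

A 6-joint arm with a two-finger parallel gripper is mounted at the origin on the work surface. World frame = base frame: x ahead of the robot, y to its left, z up, the work surface at z = 0. Lengths are in m, angles in degrees, forces in N, time in s.
With the tool pointing down it reaches from about 0.25 to 0.725 m from the base axis. Payload 9.7 kg.
Tool frame: the origin (TCP) lies on the centre line of the jaws, within the pads' length; the fingertips stand bot.nose_length ahead of it and the grasp point (between the pads) lies 11 mm behind it (bot.nose_length is the distance from the TCP to the fingertips, in m); z points along the fingers, y is the line along which they close (so a half turn about z gives the same grasp; the last joint's range is limited). The gripper opens to 85 mm and grips with 20 to 120 N. Pads are 22 mm wide; open, the fingers measure 114 mm over their backs; the gripper's body (76 mm by 85 mm) begins 54 mm behind the grasp point. The pads swing forward as they close: fully open they stand 13 mm farther back than shut.
Start: joints at [-65.317, 4.979, 10.078, 95.1, 0, 90], TCP at [0.23, -0.5, 0.239] pointing down, gripper open.
Joint ranges: [-179.16, 179.16], [-48.56, 103.87], [-65.8, 70.77], [-126.05, 130.52], [-82.76, 87.17], [-180, 180]. Speed limits (degrees/s): [127.2, 127.2, 147.25, 180, 180, 180].

## Interface

Orientations are given as [roll, pitch, yaw] about the fixed x, y, z axes, in that order (R = Rz(yaw) Ry(pitch) Rx(roll)).
In Python, from workcell import bot gives the robot as it stands. The module is installed in compiled form; this text tells all that it offers.
- The arm moves only by the shell command python3 -m inch 'ROWS' [OPENING] [FORCE]. ROWS is JSON, a list of rows, each a list of 4 numbers: the shift along the world's x, y, z in cm, then the turn about the world's z in degrees. A call has exactly 8 rows; each row is the pose to reach, as a shift and turn from the pose commanded when the call began; what a row does not reach only later rows make up. A row lasts 1/8 s, in which the tool goes at most 62.5 mm and 10.7 degrees, less where a joint would pass 70% of its speed; a pose out of reach is approached as far as the arm can. A call with a gripper value outside its range is refused whole. OPENING is the finger opening in cm, from 0 to 8.54, set as the call begins (- or left out, the last holds). The fingers move at their own pace and stop on an object; FORCE is the grip in N (left out, the last holds). Time passes only in rows, so rows that repeat a pose let the fingers close, or fill a call up. It gives the time, the measured TCP pose, the force, the opening and the grip force at its end, in the units of the state.
- bot.get_obs(): the state, without advancing time (a new reading comes with each control period).
- bot.camera(name): name is "scene" or "top" or "wrist"; returns a dict with "img" (420x560x3 uint8, red, green, blue), "fovy" (degrees; the focal length in pixels is half the picture's height over the tangent of half this angle, whatever the lens; pixels are square), "cx", "cy" (the principal point, pixels), "dist" ([k1, k2, p1, p2, k3] as OpenCV has them; the pictures are not rectified), "R" (3x3) and "t" (3): a world point X has camera coordinates R X + t; the wrist camera has in their place "mount" (4x4, takes a point from camera to tool coordinates, whose origin is the TCP and whose axes are the flange's). Camera axes: x right, y down, z forward; pixel columns grow to the right and rows downward; lengths in m; the calibration is good to about 2 mm. A picture is of the moment at which its call begins: read the wrist's pose just before it. There is no depth.
- bot.job_done(): hands the job in; it is judged then, once.
Trained networks look in a picture, given as the dict that the camera call returned (one of the last four; its "shot" number tells which), for a name from the list of things; names that differ only in an ending like _2 or _b are one class to them, and where a whole thing is asked for, a point or a joint stands for the part that bears it (a point fixed in the world has none). Each returns a list of dicts, best first, with "score" (0 to 1); they miss things now and then, are a little off and sometimes report something else, mostly with a low value. They report only what shows in the picture. A call takes as long as a camera call.
- bot.find_in(thing, picture): "point" ([column, row] in pixels, amid what is visible of it).
- bot.landmark_of(thing, picture): "point" ([column, row] in pixels: a listed point, or the origin of a listed thing).
The state is a dict: "time": time; "q": joint angles; "qd": joint speeds; "joint_efforts": joint torques, N m; "ee_pos": TCP position; "tcp_rot": TCP orientation; "wrist_force": force on the tool from outside, world axes, zero at the start; "torque": the same for the moment, N m; "opening": finger opening in m; "grasp_force": force on a finger pad.
Only numpy, scipy, OpenCV 4.12 (cv2) and the standard library are available. Lean on these libraries where they do the work, as an engineer would, in place of code of your own. Each camera call takes 0.05 s, during which the arm holds its last target. There are 200 camera calls.

## Task

A customer wants to see the bracelet case that stands on end on the counter pad. Using only fingertip pushes, first slide the eye loupe, still standing, completely off the stitched suede panel; then tip the case over with a push high up on its lid face, so that it falls onto its back, lid up, and lies flat wholly inside the panel. Do not pinch, grip or lift anything, and leave the other goods where they stand.

Things in the scene. Friction and masses are not known exactly. Their poses are not given: they have to be found in the camera images.
- pad: Counter pad, fixed: taupe leather mat 300 mm (its x) by 420 mm (its y), 6 mm thick. Origin: centre of its underside; its top is 6 mm up. In its middle, centred on the origin, is a flush pale suede panel, 120 mm (x) by 250 mm (y), framed by a stitched seam. The case stands at the panel's +y end and must fall towards the pad's -y. The margin outside the seam is 90 mm wide on the +x and -x sides.
- case: Bracelet case, loose, 130-250 g: slim closed box on end, 50 mm wide (its x), 28 mm thick (y), 190 mm tall (z, up at the start). Origin: centre of its foot, on the pad. Lid face looks to its +y (away from the panel), back to its -y; within 4 degrees of square to the pad. Under 1 N near the top tips it over its back's lower edge; past 9 degrees it falls by itself.
- case_foot_a (a point): Foot end of the case, middle of the thickness, on its -x long side (25 mm from the origin).
- case_foot_b (a point): The same on its +x long side.
- case_top_a (a point): Top end of the case (190 mm from the foot), middle of the thickness, on its -x long side.
- case_top_b (a point): The same on its +x long side.
- loupe: Eye loupe, loose, about 30 g: small black tapered cup standing wide end down on the suede panel, where the case must fall. 37 mm across at the bottom, 27 mm across from 17 mm up, 30 mm high. Origin: centre of its underside. Pushed in its lower 20 mm it slides without tipping. It may go off any side of the panel.
- ring_cone: Bystander, loose: cream ring cone 42 mm across at the foot, 68 mm high, on a margin of the pad. Origin under its centre.
- ring_box: Bystander, loose: closed ring box 52 x 52 mm, 42 mm high, on a margin of the pad. Origin under its centre.
- necklace_box: Bystander, loose: flat square necklace box standing on edge on the counter on the -y side, 34 mm (its x) by 165 mm (its y), 165 mm high. Origin under its centre.
- cleaner: Bystander, loose: white bottle 42 mm across, 135 mm high, on the counter on the -y side. Origin under its centre.

How it is judged (in metres and radians):
On the way, in this order (a step that is already met when the one before it is completed fails the run):
1. the loupe stands clear of the suede panel while the case still stands ((x of loupe in the frame of pad above 0.078 m or x of loupe in the frame of pad below -0.078 m or y of loupe in the frame of pad above 0.143 m or y of loupe in the frame of pad below -0.143 m) and angle between loupe's own z axis and vertical below 0.15 rad and angle between case's own z axis and vertical below 0.1 rad), for 0.1 s.
2. the fingers, on the upper half of the case, tip it (angle between case's own z axis and vertical between 0.015 and 0.5 rad and contact force between the fingers and case above 0.01 N and z of the grasp point in the frame of case above 0.1 m).
At the end, for the whole second after the job is handed in: The case lies on its back, lid up and flat (within about 3 degrees) on the pad, all four corners of its outline within the stitched seam of the panel (1 mm grace), at rest; the loupe stands upright with its rim outside the seam, at rest; the other goods have moved less than 10 mm (angle between case's own z axis and vertical between 1.51 and 1.63 rad and angle between case's own y axis and vertical below 0.06 rad and height (world z) of case between 0.016 and 0.024 m and not (x of any of case_foot_a, case_foot_b, case_top_a, case_top_b in the frame of pad above 0.061 m or x of any of case_foot_a, case_foot_b, case_top_a, case_top_b in the frame of pad below -0.061 m or y of any of case_foot_a, case_foot_b, case_top_a, case_top_b in the frame of pad above 0.126 m or y of any of case_foot_a, case_foot_b, case_top_a, case_top_b in the frame of pad below -0.126 m) and (x of loupe in the frame of pad above 0.078 m or x of loupe in the frame of pad below -0.078 m or y of loupe in the frame of pad above 0.143 m or y of loupe in the frame of pad below -0.143 m) and angle between loupe's own z axis and vertical below 0.15 rad and linear speed of each of case, loupe below 0.02 m/s and angular speed of each of case, loupe below 0.2 rad/s); the robot touches nothing.
It fails at once if the case is lifted off its foot (its foot end rises more than 30 mm above the pad) (height (world z) of case above 0.036 m).
It fails at once if the case lies with a corner more than 3 mm outside the panel (angle between case's own z axis and vertical above 1.45 rad and (x of any of case_foot_a, case_foot_b, case_top_a, case_top_b in the frame of pad above 0.063 m or x of any of case_foot_a, case_foot_b, case_top_a, case_top_b in the frame of pad below -0.063 m or y of any of case_foot_a, case_foot_b, case_top_a, case_top_b in the frame of pad above 0.128 m or y of any of case_foot_a, case_foot_b, case_top_a, case_top_b in the frame of pad below -0.128 m)).
It fails at once if the loupe is lifted or tipped over (height (world z) of loupe above 0.014 m or angle between loupe's own z axis and vertical above 0.6 rad).
It fails at once if the loupe or the case is gripped or pressed hard (more than 15 N) (contact force between the fingers and loupe above 15 N or contact force between the fingers and case above 15 N).
It fails at once if another loose thing is moved more than 10 mm (distance of any of ring_cone, ring_box, necklace_box, cleaner from where it was at the start of the episode above 0.01 m).
It also fails if it takes over 45 s, if anything falls off the work surface, if the arm or the gripper's body presses on something with over 40 N, if the wrist force passes 120 N, or if a joint passes its speed limit or range.

## Working session

There is one attempt and no reset: what is moved stays moved. The work goes in short steps, Python scripts to look and compute and a shell command to move; the robot and the scene stay as the last step left them, time stands still between calls to the robot, and variables do not carry over. Pictures are saved under pics/ and viewed, at most 11 in all, crops included, and the job is handed in when it is done.

```bash
mkdir -p pics; cat > h.py <<'E'
import numpy as np, cv2
from workcell import bot
def K(c):
    h,w=c["img"].shape[:2]; f=h/2/np.tan(np.radians(c["fovy"])/2)
    return np.array([[f,0,c["cx"]],[0,f,c["cy"]],[0,0,1.]])
def back(c,p,z):
    u=cv2.undistortPoints(np.array([[p]],float),K(c),np.array(c["dist"],float))[0,0]
    R=np.array(c["R"]);t=np.array(c["t"]); C=-R.T@t; d=R.T@np.array([u[0],u[1],1]); return C+d*(z-C[2])/d[2]
def proj(c,X):
    return cv2.projectPoints(np.array(X,float).reshape(-1,3),cv2.Rodrigues(np.array(c["R"],float))[0],np.array(c["t"],float),K(c),np.array(c["dist"],float))[0][:,0]
def save(c,n): cv2.imwrite("pics/"+n,cv2.cvtColor(c["img"],cv2.COLOR_RGB2BGR))
E
python3 - <<'E'
from h import *
np.set_printoptions(precision=3,suppress=True)
print(bot.nose_length,bot.get_obs())
Z=dict(pad=0.0,case=.006,case_foot_a=.006,case_foot_b=.006,case_top_a=.196,case_top_b=.196,loupe=.006,ring_cone=.006,ring_box=.006,necklace_box=0,cleaner=0)
for n in("scene","top"):
    c=bot.camera(n); save(c,n+"0.png")
    print(n,"cam at",-np.array(c["R"]).T@np.array(c["t"]))
    for k,z in Z.items():
        for r in bot.landmark_of(k,c)[:2]: print(k,np.round(r["point"],1),round(r["score"],2),back(c,r["point"],z))
E
```

```text
0.008 {'time': 0.0, 'q': array([-65.316,   5.012,  10.036,  95.1  ,   0.   ,  90.001]), 'qd': array([-0.079,  0.002, -0.072,  0.022,  0.001, -0.067]), 'joint_efforts': array([ -0.004, -52.038,  46.481,   0.016,  -0.   ,   0.   ]), 'ee_pos': array([ 0.23 , -0.5  ,  0.239]), 'tcp_rot': array([-179.925,   -0.   ,   24.683]), 'wrist_force': array([-0.031, -0.815, -0.165]), 'torque': array([-0.023,  0.016,  0.001]), 'grasp_force': 0.0, 'opening': 0.08543234879085901}
scene cam at [ 1.605 -0.276  1.105]
pad [316.1 243.7] 0.92 [ 0.551 -0.063  0.   ]
case [348.9 231.5] 0.68 [0.522 0.038 0.006]
case_foot_a [352.5 229.3] 0.8 [0.514 0.05  0.006]
case_foot_a [342.9 224.5] 0.57 [0.491 0.027 0.006]
case_foot_b [352.5 229.3] 0.8 [0.514 0.05  0.006]
case_foot_b [342.9 224.5] 0.57 [0.491 0.027 0.006]
case_top_a [363.5 185.9] 0.88 [0.548 0.058 0.196]
case_top_a [349.9 167.8] 0.6 [0.468 0.039 0.196]
case_top_b [363.5 185.9] 0.88 [0.548 0.058 0.196]
case_top_b [349.9 167.8] 0.6 [0.468 0.039 0.196]
loupe [296.1 248.1] 0.46 [ 0.566 -0.122  0.006]
ring_cone [323.1 206.9] 0.58 [ 0.407 -0.017  0.006]
ring_bo
[... 334 characters left out ...]
 [208.8 247.4] 0.71 [0.496 0.034 0.006]
case_foot_a [245.1 228.1] 0.52 [ 0.547 -0.06   0.006]
case_foot_b [208.8 247.4] 0.71 [0.496 0.034 0.006]
case_foot_b [245.1 228.1] 0.52 [ 0.547 -0.06   0.006]
case_top_a [196.8 245.1] 0.97 [0.486 0.03  0.196]
case_top_a [186.6 226.6] 0.71 [0.526 0.054 0.196]
case_top_b [196.8 245.1] 0.97 [0.486 0.03  0.196]
case_top_b [186.6 226.6] 0.71 [0.526 0.054 0.196]
loupe [264.6 219.9] 0.52 [ 0.57  -0.111  0.006]
ring_cone [225.5 281.7] 0.76 [ 0.408 -0.013  0.006]
ring_box [290.9 161.6] 0.62 [ 0.729 -0.179  0.006]
necklace_box [401.4 294.4] 0.97 [ 0.381 -0.467  0.   ]
cleaner [386.2 210.4] 0.8 [ 0.6   -0.434  0.   ]
cleaner [199.2 244.8] 0.26 [0.503 0.06  0.   ]
```

View pics/scene0.png

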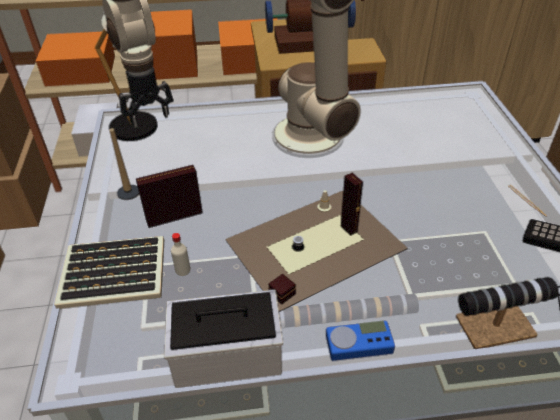

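View pics/top0.png

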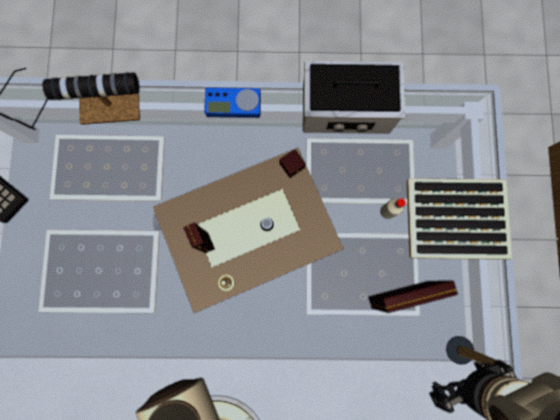

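```bash
python3 - <<'E'
from h import *
np.set_printoptions(precision=4,suppress=True)
c=bot.camera("top")
hsv=cv2.cvtColor(c["img"],cv2.COLOR_RGB2HSV)
def quad(m):
    m=cv2.morphologyEx(m,cv2.MORPH_CLOSE,np.ones((3,3),np.uint8))
    cs,_=cv2.findContours(m,cv2.RETR_EXTERNAL,cv2.CHAIN_APPROX_NONE)
    k=max(cs,key=cv2.contourArea); return k[:,0].astype(float)
print(hsv[220,250],hsv[225,180],hsv[260,300],hsv[250,100])
for n,(s,) in dict(panel=((220,250),),pad=((225,180),)).items():
    v=hsv[s].astype(int)
    m=(abs(hsv.astype(int)-v)<[8,35,45]).all(2).astype(np.uint8)*255
    m[:140]=0;m[330:]=0;m[:,:145]=0;m[:,350:]=0
    k=quad(m); W=np.array([back(c,p,.006)[:2] for p in k],np.float32)
    r=cv2.minAreaRect(W); print(n,r,len(k))
    cv2.imwrite(f"pics/m_{n}.png",m)
P=dict(loupe=.006,ring_cone=.006,ring_box=.006,case=.006,case_top_a=.196)
s=bot.camera("scene")
for n,q in(("top",c),("scene",s)):
  for k,z in P.items():
    print(n,k,[np.round(back(q,r["point"],z)[:2],4) for r in bot.landmark_of(k,q)[:2]])
x0,y0,x1,y1=140,140,360,320
big=cv2.resize(cv2.cvtColor(c["img"],cv2.COLOR_RGB2BGR)[y0:y1,x0:x1],None,fx=3.2,fy=3.2,interpolation=cv2.INTER_CUBIC); cv2.imwrite("pics/topcrop.png",big)
E
```

```text
[ 43  24 204] [ 17  83 123] [ 15  68 132] [109  33 148]
panel ((0.5502902269363403, -0.0654444545507431), (0.11923227459192276, 0.24823647737503052), 23.607759475708008) 258
pad ((0.549330472946167, -0.06523984670639038), (0.2956378161907196, 0.4167953431606293), 23.67047691345215) 513
top loupe [array([ 0.5642, -0.1135])]
top ring_cone []
top ring_box [array([ 0.7237, -0.1742])]
top case [array([0.5122, 0.0472])]
top case_top_a [array([0.4849, 0.0367]), array([0.5233, 0.0572])]
scene loupe [array([ 0.5596, -0.113 ])]
scene ring_cone [array([ 0.4126, -0.0197])]
scene ring_box [array([ 0.7239, -0.1784])]
scene case [array([0.5249, 0.0454])]
scene case_top_a [array([0.48 , 0.033]), array([0.5388, 0.0525])]
```

View pics/topcrop.png

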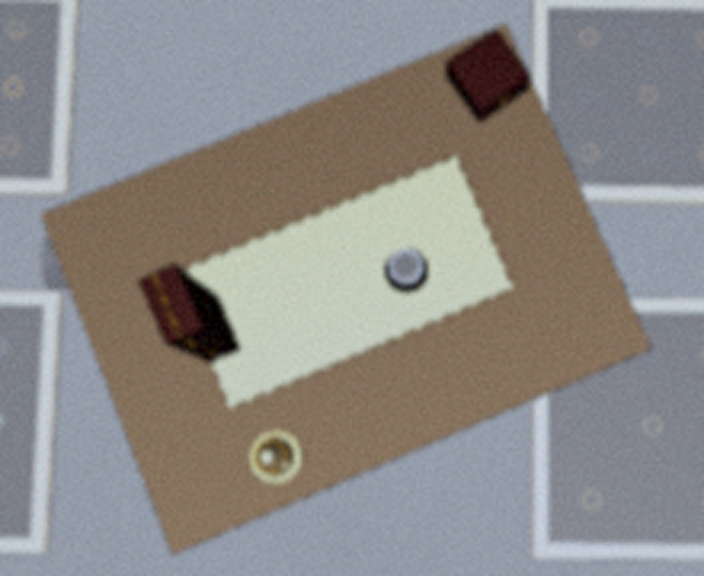

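The top view shows the case at about (195,238), the loupe at (267,224), the cone at (226,282) and the ring box at (292,162). The pad has yaw about 23.6° and its centre is at (0.550, -0.065). I'll push the loupe towards pad +x, which is clear of everything. First I approach from above, with the fingers 2.2 cm apart as a cradle.

```bash
python3 -m inch '[[3,4,0,-1],[7,9,0,-1],[11,14,0,-1],[15,19,0,-1],[19,24,0,-1],[23,29,0,-1],[26,34,0,-1],[27.5,36,0,-1]]' 2.2 20; python3 - <<'E'
from h import *
from scipy.spatial.transform import Rotation as Ro
np.set_printoptions(precision=4,suppress=True)
o=bot.get_obs(); c=bot.camera("wrist"); save(c,"wrist1.png")
T=np.eye(4); T[:3,:3]=Ro.from_euler("xyz",o["tcp_rot"],degrees=True).as_matrix(); T[:3,3]=o["ee_pos"]
M=np.linalg.inv(T@np.array(c["mount"])); c2=dict(c,R=M[:3,:3],t=M[:3,3])
print(o["ee_pos"],o["tcp_rot"])
t=np.radians(23.6);u=np.array([np.cos(t),np.sin(t)]);v=np.array([-u[1],u[0]]);p0=np.array([.55,-.0653])
for k,z in dict(loupe=.006,case=.006,case_foot_a=.006,case_top_a=.196,pad=0).items():
    for r in bot.landmark_of(k,c)[:2]:
        w=back(c2,r["point"],z)[:2]; print(k,r["point"],round(r["score"],2),w,"pad",(w-p0)@u,(w-p0)@v)
E
```

```text
time: 2.8
ee_pos: [0.5058, -0.137, 0.2392]
tcp_rot: [-180.0, -0.0, 23.8]
wrist_force: [-0.0, -0.3, 0.1]
opening: 0.022
grasp_force: 0.0
[ 0.5058 -0.137   0.2392] [-179.988    -0.0118   23.8369]
loupe [283.3, 126.6] 0.7 [ 0.5591 -0.1172] pad -0.012478701656655822 -0.05117491688291778
case [127.8, 113.0] 0.55 [0.5074 0.0379] pad 0.0022520675547875423 0.11165900011591931
case_foot_a [130.3, 134.4] 0.98 [0.4873 0.0285] pad -0.019897767318192695 0.11101011757893606
case_foot_a [128.1, 83.5] 0.81 [0.5357 0.0471] pad 0.03192312916805435 0.10872804357227614
pad [235.2, 118.4] 0.93 [ 0.5463 -0.0676] pad -0.004301285747629003 -0.000592846838424328
pad [545.1, 210.3] 0.36 [ 0.6009 -0.4386] pad -0.10275500371695773 -0.3624379084330246
```

View pics/wrist1.png

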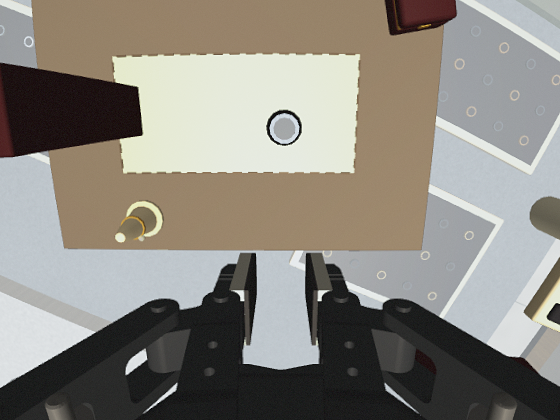

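The wrist view shows the loupe at (284,127) and the case foot edge at column 140, rows 87–135. The pad-frame positions agree: loupe (-0.011, -0.051), case (0.004, 0.111). Descending beside the loupe and starting the push.

```bash
python3 -m inch '[[0.1,-0.2,-5,0],[0.1,-0.2,-10,0],[0.1,-0.2,-15,0],[0.1,-0.2,-19,0],[0.1,-0.2,-21,0],[0.1,-0.2,-21.7,0],[0.1,-0.2,-21.7,0],[0.1,-0.2,-21.7,0]]'; python3 -m inch '[[0.9,0.4,0,0],[1.8,0.8,0,0],[2.5,1.1,0,0],[3.1,1.35,0,0],[3.7,1.6,0,0],[4.3,1.9,0,0],[4.9,2.15,0,0],[5.5,2.4,0,0]]'; python3 - <<'E'
from h import *
c=bot.camera("top"); 
t=np.radians(23.6);u=np.array([np.cos(t),np.sin(t)]);v=np.array([-u[1],u[0]]);p0=np.array([.55,-.0653])
cv2.imwrite("pics/t2.png",cv2.resize(cv2.cvtColor(c["img"],cv2.COLOR_RGB2BGR)[140:320,140:360],None,fx=3,fy=3))
for r in bot.landmark_of("loupe",c)[:2]:
    w=back(c,r["point"],.006)[:2]; print(r,(w-p0)@u,(w-p0)@v)
e=bot.get_obs()["ee_pos"][:2]-p0; print(e@u,e@v)
E
```

```text
time: 4.1
ee_pos: [0.5063, -0.1422, 0.0235]
tcp_rot: [179.9, -0.1, 23.7]
wrist_force: [-0.3, 0.3, 0.5]
opening: 0.0219
grasp_force: 0.0
time: 5.1
ee_pos: [0.5611, -0.1176, 0.0223]
tcp_rot: [-180.0, 0.0, 23.7]
wrist_force: [0.2, -0.9, -0.3]
opening: 0.0219
grasp_force: 0.1
-0.010584104487992348 -0.05233704276024424
```

View pics/t2.png

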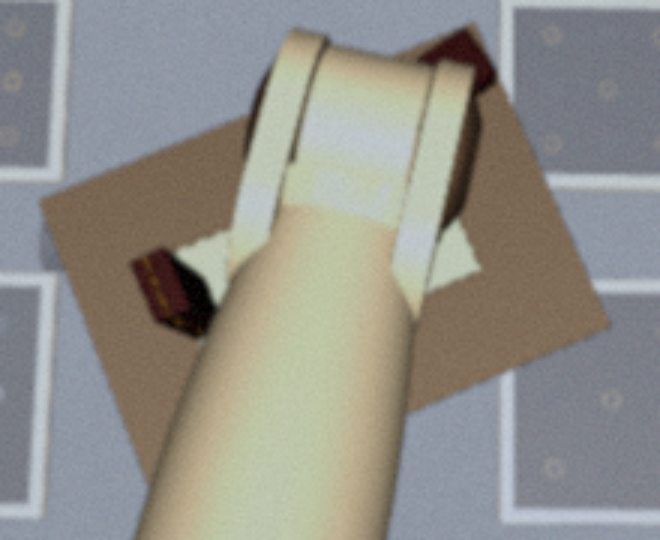

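The arm hides the loupe in this top view, so I'll push on and check with the wrist camera.

```bash
cat > w.py <<'E'
from h import *
import sys
from scipy.spatial.transform import Rotation as Ro
np.set_printoptions(precision=4,suppress=True)
o=bot.get_obs(); c=bot.camera("wrist"); save(c,sys.argv[1])
T=np.eye(4); T[:3,:3]=Ro.from_euler("xyz",o["tcp_rot"],degrees=True).as_matrix(); T[:3,3]=o["ee_pos"]
M=np.linalg.inv(T@np.array(c["mount"])); c2=dict(c,R=M[:3,:3],t=M[:3,3])
t=np.radians(23.6);u=np.array([np.cos(t),np.sin(t)]);v=np.array([-u[1],u[0]]);p0=np.array([.55,-.0653])
e=o["ee_pos"][:2]-p0; print("tcp pad",e@u,e@v)
for k,z in dict(loupe=.006,case=.006,case_foot_a=.006,case_top_a=.196).items():
    for r in bot.landmark_of(k,c)[:2]:
        w=back(c2,r["point"],z)[:2]; print(k,r["point"],round(r["score"],2),w,"pad",(w-p0)@u,(w-p0)@v)
E
python3 -m inch '[[0.5,0.2,0,0],[1,0.45,0,0],[1.5,0.65,0,0],[2,0.85,0,0],[2.5,1.1,0,0],[3,1.3,0,0],[3.5,1.5,0,0],[4,1.75,0,0]]'; python3 w.py w2.png
```

```text
time: 6.2
ee_pos: [0.601, -0.1001, 0.0223]
tcp_rot: [-180.0, 0.0, 23.7]
wrist_force: [0.6, -0.2, -0.1]
opening: 0.0222
grasp_force: 0.1
tcp pad 0.032819621592006944 -0.05231193628482597
loupe [282.7, 220.7] 0.67 [ 0.6211 -0.0929] pad 0.054110654800143126 -0.053808661045881286
```

View pics/w2.png

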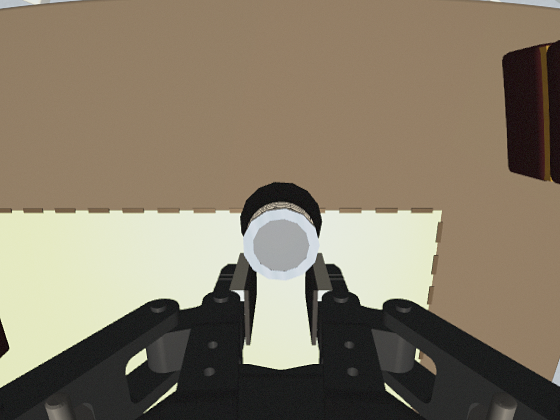

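The loupe stands nestled between the fingertips, centred at (281,235), just crossing the seam at row 210. I'll push another 4.3 cm, then back away and rise.

```bash
python3 -m inch '[[0.5,0.2,0,0],[1,0.45,0,0],[1.5,0.65,0,0],[2,0.85,0,0],[2.5,1.1,0,0],[3,1.3,0,0],[3.5,1.5,0,0],[3.9,1.7,0,0]]'; python3 -m inch '[[0,0,0,0],[-0.5,-0.2,0,0],[-1.5,-0.65,0,0],[-3,-1.3,0,0],[-4,-1.7,4,0],[-4,-1.7,10,0],[-4,-1.7,16,0],[-4,-1.7,22,0]]'; python3 w.py w3.png
```

```text
time: 7.45
ee_pos: [0.64, -0.0831, 0.0223]
tcp_rot: [180.0, 0.0, 23.7]
wrist_force: [-1.1, 0.7, -0.5]
opening: 0.022
grasp_force: 0.2
time: 8.45
ee_pos: [0.5986, -0.1006, 0.2445]
tcp_rot: [180.0, -0.0, 23.7]
wrist_force: [0.9, 0.4, 0.4]
opening: 0.0217
grasp_force: 0.0
tcp pad 0.030372565354548905 -0.051796967947543654
loupe [281.8, 112.7] 0.82 [ 0.6642 -0.0739] pad 0.10120202117936565 -0.053621692322817646
case [138.6, 202.4] 0.91 [0.511  0.0352] pad 0.004498248072023591 0.10766770166209146
case [8.7, 238.3] 0.37 [0.4015 0.1738] pad -0.04031369869731614 0.2785446274587371
case_foot_a [140.2, 225.5] 0.81 [0.4855 0.0252] pad -0.02286414560871839 0.10879184052420522
case_foot_a [133.6, 178.1] 0.56 [0.5353 0.0488] pad 0.0322682176915627 0.11045435221869618
case_top_a [25.2, 313.7] 0.9 [0.4859 0.0282] pad -0.021271033651481946 0.11135747157807521
case_top_a [7.0, 240.5] 0.74 [0.5315 0.0487] pad 0.028714918890760575 0.11186586775826714
```

View pics/w3.png

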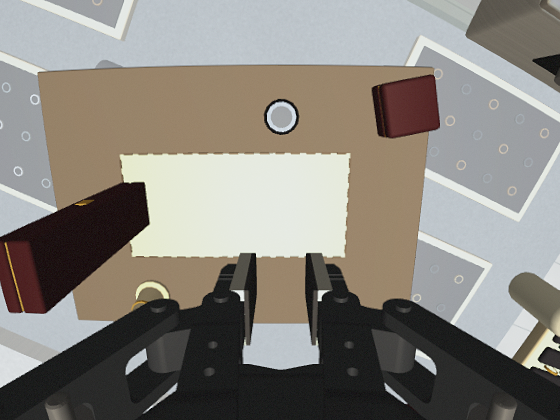

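The loupe stands at (281,117), well clear of the seam at row 153, at pad x≈0.10. The case still stands square at pad (0.004, 0.111). Next I rise, cross over, turn 90° and come down behind the lid face.

```bash
python3 -m inch '[[0,0,3,-10],[0,0,7,-20],[-1,2,8,-30],[-3,6,8,-40],[-5.5,10,8,-50],[-8,14,8,-60],[-10,18,8,-70],[-11.5,19.7,8,-80]]' 2.0; python3 -m inch '[[0,0,0,-10],[0,0,0,-10],[0,0,-3,-10],[0,0,-7,-10],[0,0,-11,-10],[0,0,-14,-10],[0,0,-15,-10],[0,0,-15,-10]]'; python3 w.py w4.png
```

```text
time: 9.7
ee_pos: [0.4325, -0.1643, 0.3204]
tcp_rot: [-171.1, 1.5, -26.0]
wrist_force: [-0.3, 0.2, 0.4]
opening: 0.0201
grasp_force: 0.0
time: 10.7
ee_pos: [0.4099, -0.2009, 0.172]
tcp_rot: [-169.2, 1.5, -32.6]
wrist_force: [0.2, -0.1, 0.1]
opening: 0.0203
grasp_force: 0.0
tcp pad -0.18272500549276496 -0.0681806215078784
loupe [59.9, 33.0] 0.63 [ 0.6622 -0.0736] pad 0.09946392140518051 -0.052493466293606135
case [79.6, 221.0] 0.65 [0.5091 0.0355] pad 0.0028707173668274543 0.10876665607748767
case_foot_a [95.4, 236.0] 0.88 [0.4862 0.0295] pad -0.020472739479885763 0.11240414907613598
case_foot_a [61.7, 207.7] 0.59 [0.5321 0.0457] pad 0.028014091534731583 0.10884227365477613
```

View pics/w4.png

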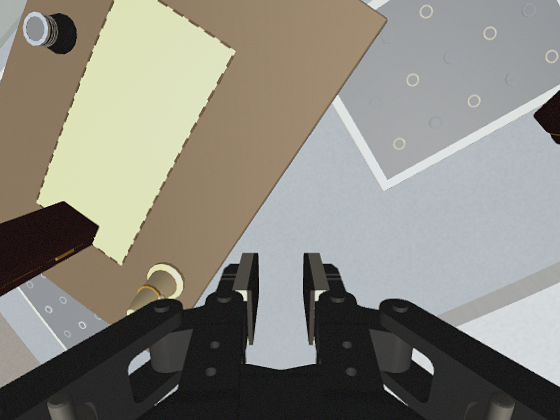

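```bash
python3 -c "
from h import *
o=bot.get_obs();print(o['q'],o['ee_pos'],o['tcp_rot'])"
```

```text
[-32.66530909  -7.66539277 -10.15851101  88.81066276  10.77926333
 179.94187481] [ 0.4104658  -0.2016242   0.17353978] [-169.21944255    1.29290944  -32.60819498]
```

Joint 6 reached its range limit (yaw = q1+180−q6), so the turn has to go the positive way. I'll rise first without turning.

```bash
python3 -m inch '[[0,0,4,0],[0,0,8,0],[0,0,12,0],[0,0,15,0],[0,0,15,0],[0,0,15,0],[0,0,15,0],[0,0,15,0]]';python3 -m inch '[[0,0,0,10],[0,0,0,20],[0,0,0,30],[0,0,0,40],[0,0,0,50],[0,0,0,60],[0,0,0,70],[0,0,0,80]]'
```

```text
time: 11.95
ee_pos: [0.4099, -0.2013, 0.3219]
tcp_rot: [-169.2, 1.4, -32.6]
wrist_force: [-0.1, 0.8, 0.1]
opening: 0.0197
grasp_force: 0.0
time: 12.95
ee_pos: [0.41, -0.2015, 0.3221]
tcp_rot: [-169.2, 1.4, 47.7]
wrist_force: [-0.2, -0.8, -1.3]
opening: 0.0201
grasp_force: 0.0
```

The commanded pose has kept an 11° lean about the tool's x axis. With yaw 113.6° that lean lies in the plane of the lid face, so both fingertips still meet the face squarely. Going over at height.

```bash
python3 -m inch '[[0,2,0,9],[1,6,0,18],[2,10,0,27],[3,14,0,36],[4.5,18,0,45],[5.5,22,0,54],[6.5,26,0,62],[7.4,29.8,0,66]]'; python3 -m inch '[[0,0,0,0],[0,0,0,0],[0,0,0,0],[0,0,0,0],[0,0,0,0],[0,0,0,0],[0,0,0,0],[0,0,0,0]]';  python3 -c "
from h import *
o=bot.get_obs();print(o['q'],o['ee_pos'],o['tcp_rot'])"
```

```text
time: 13.95
ee_pos: [0.4841, 0.0982, 0.3222]
tcp_rot: [-169.2, 1.4, 113.6]
wrist_force: [1.0, -0.2, 0.8]
opening: 0.02
grasp_force: 0.0
time: 14.95
ee_pos: [0.4841, 0.0966, 0.3225]
tcp_rot: [-169.2, 1.4, 113.4]
wrist_force: [-0.6, 0.3, 0.3]
opening: 0.02
grasp_force: 0.0
[ 13.10696826  10.33238798  24.63953762 114.68073213  -3.24702844
  80.14920234] [0.48406043 0.09659722 0.32249749] [-169.22241394    1.38024981  113.38279805]
```

```bash
python3 -m inch '[[0,0,-3,0],[0,0,-7,0],[0,0,-11,0],[0,0,-14,0],[0,0,-15,0],[0,0,-15,0],[0.4,-0.9,-15,0],[0.8,-1.8,-15,0]]'; python3 -m inch '[[0.2,-0.45,0,0],[0.4,-0.9,0,0],[0.55,-1.25,0,0],[0.7,-1.6,0,0],[0.85,-1.95,0,0],[1,-2.3,0,0],[1.1,-2.5,0,0],[1.2,-2.7,0,0]]'; python3 w.py w5.png
```

```text
time: 15.95
ee_pos: [0.4928, 0.078, 0.1736]
tcp_rot: [-169.3, 1.4, 113.4]
wrist_force: [-0.3, 0.1, -0.9]
opening: 0.0199
grasp_force: 0.0
time: 16.95
ee_pos: [0.5041, 0.0515, 0.1725]
tcp_rot: [-169.2, 1.4, 113.4]
wrist_force: [0.5, 0.2, 0.8]
opening: 0.02
grasp_force: 0.0
tcp pad 0.004668529633925586 0.12537580548404778
loupe [401.9, 364.8] 0.53 [ 0.6593 -0.0745] pad 0.0964484059132335 -0.05219058421771267
case [313.9, 204.1] 0.75 [0.5082 0.0387] pad 0.0032789269810214717 0.11201348611033177
case_foot_a [285.7, 206.4] 0.94 [0.4861 0.0254] pad -0.02228133135921645 0.10869200923531654
case_foot_a [342.8, 204.1] 0.61 [0.531  0.0499] pad 0.02874637121165808 0.11316915854372489
```

View pics/w5.png

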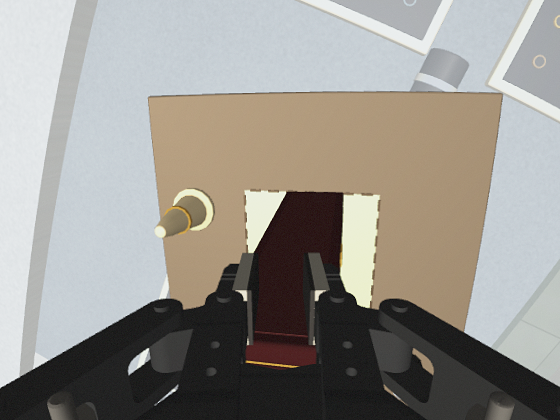

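The wrist view looks along the lid face: foot edge at row 192, top at about row 345 and centred on the fingers at column 281. The case already leans about 4° with its foot still on the panel end, so I'll keep pushing until it falls.

```bash
python3 -m inch '[[0.15,-0.35,0,0],[0.3,-0.7,0,0],[0.45,-1.05,0,0],[0.6,-1.4,0,0],[0.75,-1.75,0,0],[0.9,-2.1,0,0],[1.05,-2.4,0,0],[1.05,-2.4,0,0]]'; python3 w.py w6.png; python3 -m inch '[[-0.5,1.2,0,0],[-1.5,3.5,0,0],[-2.5,6,0,0],[-2.5,6,4,0],[-2.5,6,8,0],[-2.5,6,12,0],[-2.5,6,15,0],[-2.5,6,15,0]]'; python3 w.py w7.png
```

```text
time: 18.2
ee_pos: [0.5146, 0.0274, 0.1725]
tcp_rot: [-169.2, 1.4, 113.4]
wrist_force: [0.2, 0.2, -0.1]
opening: 0.0199
grasp_force: 0.0
tcp pad 0.004696533850093448 0.09908476845648088
loupe [407.9, 342.8] 0.65 [ 0.6613 -0.0726] pad 0.09908165658218439 -0.051207643823877755
loupe [289.4, 379.6] 0.48 [ 0.5787 -0.1778] pad -0.018741556718928725 -0.1145857102235842
case [314.8, 200.8] 0.88 [0.5182 0.0177] pad 0.004049241504954518 0.08879481566791808
case_foot_a [285.3, 198.3] 0.85 [0.4933 0.0081] pad -0.022589805075451507 0.08998549921259792
case_foot_a [346.1, 197.9] 0.57 [0.5417 0.0321] pad 0.03138528260236183 0.09260821320379936
case_top_a [291.2, 379.4] 0.59 [0.5351 0.0015] pad 0.013076667443645653 0.06718939704524908
time: 19.45
ee_pos: [0.4897, 0.0884, 0.3246]
tcp_rot: [-169.4, 1.4, 113.4]
wrist_force: [1.0, 0.6, -0.3]
opening: 0.02
grasp_force: 0.0
tcp pad 0.006256022631409412 0.1649694257153973
case [321.1, 218.9] 0.55 [0.5172 0.0164] pad 0.002686529236619176 0.0879717713150693
case_foot_a [300.6, 219.1] 0.88 [0.4922 0.0035] pad -0.0254082338419632 0.0862035656348862
case_foot_a [303.2, 339.3] 0.28 [ 0.5768 -0.1743] pad -0.019039437423907894 -0.11061440571033594
case_top_a [302.6, 213.4] 0.16 [0.4882 0.076 ] pad -3.868106869874795e-05 0.15419695733249816
```

View pics/w7.png

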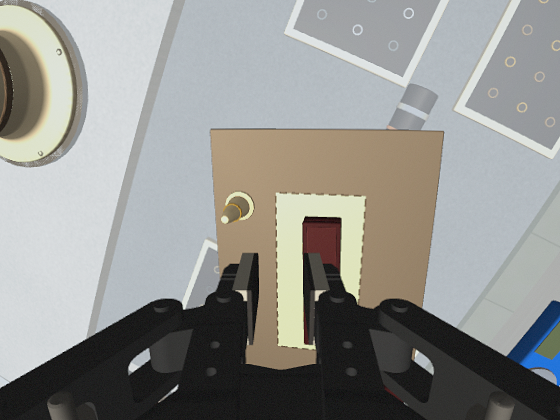

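The case has fallen and lies in the panel, rows 217–343 inside the seam at 193–348. One last check with the scene and top cameras.

```bash
python3 - <<'E'
from h import *
t=np.radians(23.6);u=np.array([np.cos(t),np.sin(t)]);v=np.array([-u[1],u[0]]);p0=np.array([.55,-.0653])
for n in("scene","top"):
  c=bot.camera(n)
  for k,z in dict(loupe=.006,case=.02,case_foot_a=.02,case_top_a=.02,ring_cone=.006,ring_box=.006).items():
    print(n,k,[(np.round([(back(c,r["point"],z)[:2]-p0)@u,(back(c,r["point"],z)[:2]-p0)@v],3),round(r["score"],2)) for r in bot.landmark_of(k,c)[:2]])
  if n=="scene": cv2.imwrite("pics/s8.png",cv2.resize(cv2.cvtColor(c["img"],cv2.COLOR_RGB2BGR)[160:310,210:420],None,fx=3.5,fy=3.5,interpolation=cv2.INTER_CUBIC))
E
```

```text
scene loupe [(array([ 0.102, -0.055]), 0.44)]
scene case [(array([0.012, 0.094]), 0.92)]
scene case_foot_a [(array([-0.005,  0.083]), 0.85), (array([0.019, 0.099]), 0.7)]
scene case_top_a [(array([-0.017, -0.096]), 0.69), (array([ 0.044, -0.092]), 0.58)]
scene ring_cone [(array([-0.102,  0.088]), 0.78)]
scene ring_box [(array([ 0.119, -0.174]), 0.89)]
top loupe [(array([ 0.113, -0.053]), 0.57)]
top case [(array([0.01 , 0.093]), 0.82)]
top case_foot_a [(array([-0.017,  0.098]), 0.94), (array([0.027, 0.097]), 0.76)]
top case_top_a [(array([ 0.033, -0.086]), 0.97), (array([-0.009, -0.093]), 0.72)]
top ring_cone [(array([-0.109,  0.105]), 0.55)]
top ring_box [(array([ 0.115, -0.177]), 0.64)]
```

View pics/s8.png

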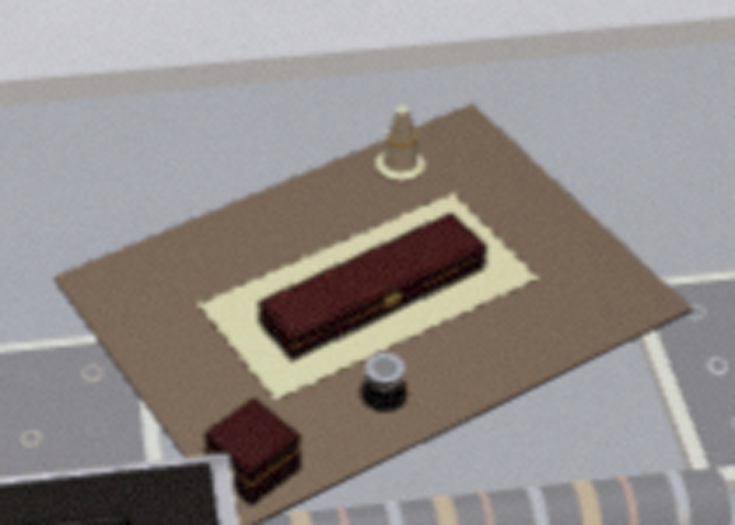

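The case lies flat inside the seam, lid up, the loupe stands outside it at (385,380), and the bystanders are where they were.

```bash
python3 -c "
from workcell import bot
print(bot.job_done())"
```

```text
the job is handed in; nothing more can be done
None
```

I handed the job in: in the last pictures the loupe stood upright off the panel, the case lay lid up and wholly inside the seam, and the ring cone and ring box were in place. The hand-in returned no verdict, and I didn't re-measure the necklace box or cleaner.

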